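# Hang up the spatula and hold the spring tray open at its marker

### The job

A client is about to choose a sample: take the green spatula out of the way of the self-closing sample tray and hang it flat by its eye over the brass peg of the round blue rest, letting go of it there with the tray still shut. Then pull the tray out by its blue upright knob until the orange pointer on the roof is level with the red marker, and keep holding it there against its spring: you finish while still holding it, without letting go. Leave the red marker where it is set, and the jar, the two bottles and the carton where they stand.

Things in the scene. Friction and masses are not known exactly. Their poses are not given: they have to be found in the camera images.
- station: white housing with grey roof, fixed to the counter, 200 mm deep (its x) x 180 mm wide (its y) x 75 mm high. Origin: centre of the underside; x points away from the robot's side, so the front face with the tray is at x = -100 mm; z up. The tray comes out along -x. Its pose differs each time.
- tray (a joint): how far the sample tray is pulled out of the station, m: 0 = shut, stop at 0.130. A spring always pulls it shut: about 3 N when shut, 50 N per metre more as it opens (about 7.5 N at 0.09). The moving tray is 140 mm wide and runs 6 mm above the counter; its front lip reaches 65 mm in front of the station's face when shut.
- knob (a point): centre of the top of the tray's blue upright round knob, 71 mm above the counter. The knob is a straight post 22 mm in diameter from 21 to 68 mm above the counter, standing on the lip (lip top at 14 mm), its axis 42 mm in front of the tray's light wood front panel (which reaches 59 mm high) and 20 mm behind the lip's front edge. It moves with the tray; its sideways position is the station's middle.
- pointer (a point): middle of the top of the orange pointer plate (4 mm thick along the station's x, 30 mm wide, top 91 mm above the counter), which stands out of a slot in the station's roof and moves with the tray towards the front (-x of the station) by the same distance.
- mark (a point): centre of the top of the red marker block on the station's roof (16 mm along the station's x, 24 mm along y, 14 mm high, top 89 mm above the counter), beside the pointer's track; axes as the station's. Tray is at the mark when pointer and mark have the same x along the station's x axis (sideways they stay 33 mm apart). The marker is set differently each time, 55 to 95 mm in front of the shut tray's pointer, and slides if pushed with over 4 N.
- spatula: bright green mixing spatula lying flat on the counter in front of the tray, 139 mm long, loose, about 35 g. Origin: underside, in the handle within 10 mm of the centre of mass; x runs along it from the eye (ring at x = -52 mm) to the blade (tip at x = +87 mm), z up. Handle 14 mm wide and 10 mm thick from x = -42 to +20 mm; blade 26 mm wide, 4 mm thick.
- eye (a point): centre of the spatula's eye at its underside: ring 26 mm outside, hole 15 mm in diameter, 10 mm thick.
- peg_foot (a point): foot of the brass peg, on its axis, at the top face of the rest (10 mm above the counter). Peg upright, 8 mm in diameter, standing 35 mm above that face, tip tapered over the last 5 mm. The rest is a blue ceramic disc 130 mm in diameter, 10 mm thick, fixed to the counter left or right of the tray; the spatula hung on the peg lies flat on it, in any direction, its blade overhanging the edge.
- jar: white jar with yellow lid, 72 mm in diameter, 50 mm high, loose, beside the tray on the other side from the rest. Origin: centre of the underside. Bystander.
- dropper: amber glass bottle with black cap, 36 mm in diameter, 85 mm high, loose, beside the station. Origin: centre of the underside. Bystander.
- lotion: white bottle with green label, 56 mm in diameter, 130 mm high, loose, beside the station. Origin: centre of the underside. Bystander.
- carton: paper-white carton 45 x 45 x 60 mm standing loose on the station's roof. Origin: centre of the underside. Bystander.

How it is judged (in metres and radians):
On the way:
1. the spatula hangs by its eye on the peg, flat on the rest and released, with the tray still shut (horizontal distance between eye and peg_foot below 0.006 m and z of eye in the frame of peg_foot below 0.006 m and angle between spatula's own z axis and vertical below 0.2 rad and contact force between spatula and the arm below 0.1 N and contact force between spatula and the fingers below 0.1 N and linear speed of spatula below 0.02 m/s and value of joint tray below 0.012 m), for 0.2 s.
At the end, for the whole second after the job is handed in: Fingers hold the tray (over 1 N); tray still (under 10 mm/s), pointer within 8 mm of the marker's centre along the station's x; spatula released and at rest, eye within 6 mm of the peg's axis and under 6 mm above the rest, tilt under 0.2 rad (horizontal distance between eye and peg_foot below 0.006 m and z of eye in the frame of peg_foot below 0.006 m and angle between spatula's own z axis and vertical below 0.2 rad and contact force between spatula and the arm below 0.1 N and contact force between spatula and the fingers below 0.1 N and linear speed of spatula below 0.02 m/s and x of pointer in the frame of mark between -0.008 and 0.008 m and velocity of joint tray between -0.01 and 0.01 m/s and contact force between tray and the fingers above 1 N); the arm keeps its last pose, push and grip.
It fails at once if a bystander (jar, bottles, carton) moved over 25 mm or tipped over 0.5 rad (distance of any of jar, dropper, lotion, carton from where it was at the start of the episode above 0.025 m or angle between any of jar, dropper, lotion, carton's own z axis and vertical above 0.5 rad).
It fails at once if the red marker shifted over 6 mm (distance of mark from where it was at the start of the episode above 0.006 m).
It also fails if it takes over 48 s, if anything falls off the work surface, if the arm or the gripper's body presses on something with over 40 N, if the wrist force passes 120 N, or if a joint passes its speed limit or range.

### The arm

A 6-joint arm with a two-finger parallel gripper is mounted at the origin on the work surface. World frame = base frame: x ahead of the robot, y to its left, z up, the work surface at z = 0. Lengths are in mm, angles in degrees, forces in N, time in s.
With the tool pointing down it reaches from about 350 to 850 mm from the base axis. Payload 8.1 kg.
Tool frame: the origin (TCP) lies between the finger pads; the fingertips stand 17 mm ahead of it and the grasp point (between the pads) lies 2 mm behind it; z points along the fingers, y is the line along which they close (so a half turn about z gives the same grasp; the last joint's range is limited). The gripper opens to 85 mm and grips with 20 to 120 N. Pads are 22 mm wide; open, the fingers measure 114 mm over their backs; the gripper's body (76 mm by 85 mm) begins 54 mm behind the grasp point. The pads swing forward as they close: fully open they stand 13 mm farther back than shut.
Start: joints at [58.247, 7.471, 85.268, -0, 87.261, -4.893], TCP at [271.07, 535.282, 248.292] pointing down, gripper open.
Joint ranges: [-169.43, 169.43], [-51.17, 129.36], [1.28, 143.12], [-76.62, 256.62], [0, 156.53], [-152.29, 152.29]. Speed limits (degrees/s): [136.94, 136.94, 159.86, 180, 180, 180].

### API

Orientations are given as [roll, pitch, yaw] about the fixed x, y, z axes, in that order (R = Rz(yaw) Ry(pitch) Rx(roll)).
In Python, from bench import sense, snapshot, hand_in, trace, place_of gives the robot as it stands.
- The arm moves only by the shell command python3 -m handwheel 'ROWS' [FORCE]. ROWS is JSON, a list of rows, each a list of 7 numbers: the opening, from -1 (shut) to 1 (fully open), then the shift along the tool's x, y, z in cm, then the turn, a rotation vector about the tool's x, y, z in rad. A call has 1 to 12 rows; each row shifts and turns the commanded pose from where the row before left it, along the tool's axes as they then stand; what a row does not reach is not made up. A row lasts 1/12 s, in which the tool goes at most 41.7 mm and 7.16 degrees, less where a joint would pass 70% of its speed; a pose out of reach is approached as far as the arm can. A call with a gripper value outside its range is refused whole. The fingers move at their own pace and stop on an object; FORCE is the grip in N (left out, the last holds). Time passes only in rows, so rows that do not move let the fingers close. It gives the time, the measured TCP pose, the force, the opening and the grip force at its end, in the units of the state.
- sense(): the state, without advancing time (a new reading comes with each control period).
- snapshot(name): name is "scene" or "side" or "wrist"; returns a dict with "image" (480x640x3 uint8, red, green, blue), "intrinsics" (3x3 intrinsics, pixels), "R" (3x3) and "t" (3): a world point X has camera coordinates R X + t. Camera axes: x right, y down, z forward; pixel columns grow to the right and rows downward; lengths in mm; the calibration is good to about 2 mm. The wrist camera is an equidistant fisheye: a pixel r from the principal point sees the ray r / f radians off the axis. A picture is of the moment at which its call begins. There is no depth.
- hand_in(): hands the job in; it is judged then, once.
Trained networks look in a picture, given as the dict that the camera call returned (one of the last four; its "shot" number tells which), for a name from the list of things; names that differ only in an ending like _2 or _b are one class to them, and where a whole thing is asked for, a point or a joint stands for the part that bears it (a point fixed in the world has none). Each returns a list of dicts, best first, with "conf" (0 to 1); they miss things now and then, are a little off and sometimes report something else, mostly with a low value. They report only what shows in the picture. A call takes as long as a camera call.
- trace(picture, query): "pixels" (480x640 bool, what is visible of it).
- place_of(picture, query): "location" ([x, y, z] in mm, in world coordinates, good to about 4 mm: a listed point, or the origin of a listed thing).
The state is a dict: "time": time; "joint_pos": joint angles; "qd": joint speeds; "joint_efforts": joint torques, N m; "tool_pos": TCP position; "tcp_rot": TCP orientation; "ft_force": force on the tool from outside, world axes, zero at the start; "wrist_torque": the same for the moment, N m; "finger_gap": finger opening in mm; "grip_force": force on a finger pad.
Only numpy, scipy, OpenCV 4.12 (cv2) and the standard library are available. Lean on these libraries where they do the work, as an engineer would, in place of code of your own. Each camera call takes 0.05 s, during which the arm holds its last target. There are 200 camera calls.

## Working session

There is one attempt and no reset: what is moved stays moved. The work goes in short steps, Python scripts to look and compute and a shell command to move; the robot and the scene stay as the last step left them, time stands still between calls to the robot, and variables do not carry over. Pictures are saved under pics/ and viewed, at most 12 in all, crops included, and the job is handed in when it is done.

```bash
ls; mkdir -p pics; cat > h.py <<'E'
import numpy as np, cv2
from bench import *
def save(p,n): cv2.imwrite('pics/'+n,p["image"][:,:,::-1])
def ray(p,u,v):
    K=np.array(p["intrinsics"]);R=np.array(p["R"]);t=np.array(p["t"])
    d=np.linalg.inv(K)@[u,v,1.];return -R.T@t,R.T@d
def atz(p,u,v,z):
    c,d=ray(p,u,v);return c+d*(z-c[2])/d[2]
E
python3 - <<'E'
from h import *
np.set_printoptions(precision=1,suppress=True)
s=sense();print(s)
for n in("scene","side"):
    p=snapshot(n);save(p,n+"0.png");print(n,-np.array(p["R"]).T@p["t"])
    for q in "station knob pointer mark spatula eye peg_foot jar dropper lotion carton".split():
        for r in place_of(p,q)[:2]: print(q,round(r["conf"],2),np.array(r["location"]))
E
```

```text
pics
{'time': 0.0, 'joint_pos': array([58.2,  7.5, 85.3,  0. , 87.3, -4.9]), 'qd': array([ 0. , -0. , -0. ,  0.1, -0. ,  0.1]), 'joint_efforts': array([ -0. , -56.9, -50.1,  -0. ,   0. ,  -0. ]), 'tool_pos': array([270.8, 534.8, 247.3]), 'tcp_rot': array([-179.9,   -0. ,  153.1]), 'ft_force': array([ 0.1, -0.7,  0.4]), 'wrist_torque': array([ 0., -0., -0.]), 'grip_force': 0.0, 'finger_gap': 85.23653309512098}
scene [1075.4 -273.5  569.2]
station 0.66 [684.6  68.8  -4.8]
knob 0.86 [544.4  95.4  71. ]
pointer 0.57 [752.6  98.2  92. ]
mark 0.59 [664.  140.5  85.9]
spatula 0.58 [459.5 101.4  -0.5]
eye 0.7 [464.   48.9  -1.2]
peg_foot 0.97 [546.4 -84.9  11.2]
jar 0.61 [573.3 276.3  -2.9]
dropper 0.66 [ 674.1 -130.9   -2.4]
dropper 0.56 [680.8  17.   76.9]
lotion 0.7 [737.6 240.1  -3.2]
carton 0.57 [679.2  16.5  76.1]
side [313.3 467.4 477.5]
station 0.61 [686.7  68.4  -1.6]
station 0.32 [541.5 -82.    7.8]
knob 0.56 [545.9  97.9  71.2]
pointer 0.8 [752.   95.6  90. ]
mark 0.66 [664.5 143.3  87.4]
mark 0.45 [684.1  69.2  -0.1]
spatula 0.57 [457.8 101.5   1.3]
spatula 0.2 [570.  269.9   1.3]
eye 0.9 [458.9  50.    2.4]
eye 0.47 [ 676.8 -132.7    1.1]
peg_foot 0.88 [541.2 -84.5   9.8]
jar 0.73 [569.1 270.6   0.2]
dropper 0.88 [ 679.1 -132.7   -2.9]
lotion 0.63 [737.6 241.5  -3.3]
carton 0.94 [679.6  14.8  76. ]
```

View pics/side0.png

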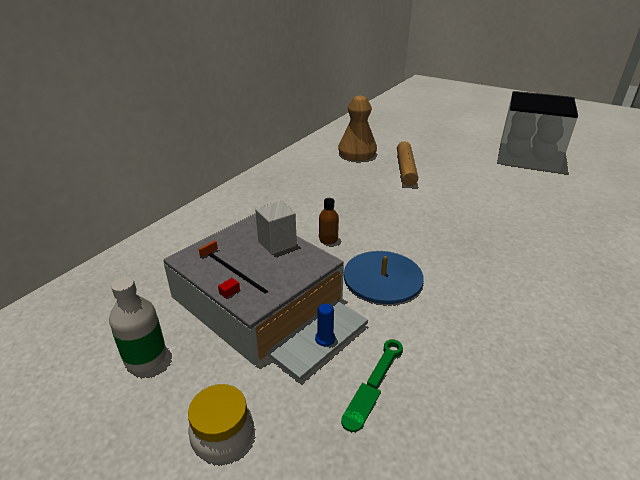

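View pics/scene0.png

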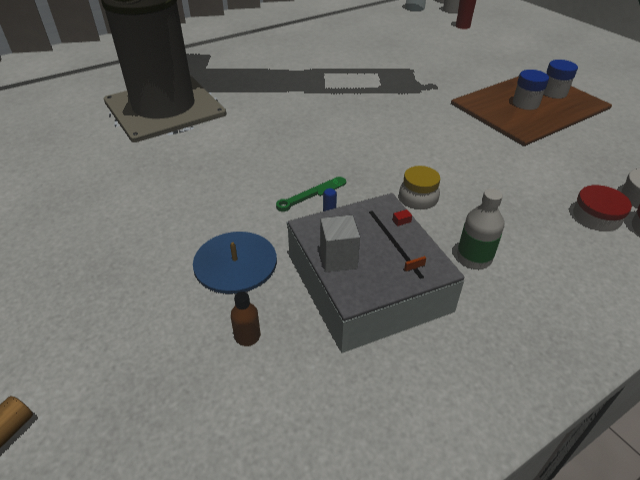

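The side view shows the spatula at (375,385) with its eye at (393,348), the knob at (325,310) and the peg at (384,265). The networks agree with this. I'll move above the handle.

```bash
python3 -m handwheel '[[0.1,-3.06,-2.56,0,0,0,0],[0.1,-3.06,-2.56,0,0,0,0],[0.1,-3.06,-2.56,0,0,0,0],[0.1,-3.06,-2.56,0,0,0,0],[0.1,-3.06,-2.56,0,0,0,0],[0.1,-3.06,-2.56,0,0,0,0],[0.1,-3.06,-2.56,0,0,0,0],[0.1,-3.06,-2.56,0,0,0,0],[0.1,-3.06,-2.56,0,0,0,0],[0.1,-3.06,-2.56,0,0,0,0],[0.1,-3.06,-2.56,0,0,0,0],[0.1,-3.06,-2.56,0,0,0,0]]' 40
python3 -m handwheel '[[0.1,0,0,1.3,0,0,0.1163],[0.1,0,0,1.3,0,0,0.1163],[0.1,0,0,1.3,0,0,0.1163],[0.1,0,0,1.3,0,0,0.1163],[0.1,0,0,1.3,0,0,0.1163],[0.1,0,0,1.3,0,0,0.1163],[0.1,0,0,1.3,0,0,0.1163],[0.1,0,0,1.3,0,0,0.1163],[0.1,0,0,1.3,0,0,0.1163],[0.1,0,0,0,0,0,0],[0.1,0,0,0,0,0,0]]'
cat >> h.py <<'E'
def fproj(p,X):  # fisheye projection, world -> pixel
    K=np.array(p["intrinsics"]);c=np.array(p["R"])@np.asarray(X,float)+np.array(p["t"])
    rho=np.hypot(c[0],c[1]);th=np.arctan2(rho,c[2]);return K[0,2]+K[0,0]*th*c[0]/rho,K[1,2]+K[1,1]*th*c[1]/rho
def fatz(p,u,v,z):
    K=np.array(p["intrinsics"]);R=np.array(p["R"]);t=np.array(p["t"])
    x,y=(u-K[0,2])/K[0,0],(v-K[1,2])/K[1,1];th=np.hypot(x,y)
    d=R.T@np.array([x/th*np.sin(th),y/th*np.sin(th),np.cos(th)]);c=-R.T@t
    return c+d*(z-c[2])/d[2]
E
python3 - <<'E'
from h import *
np.set_printoptions(precision=1,suppress=True)
s=sense();print(s["time"],s["tool_pos"],s["tcp_rot"],s["finger_gap"])
p=snapshot("wrist");save(p,"w1.png");print(-np.array(p["R"]).T@p["t"])
for q in "spatula eye peg_foot knob".split():
    for r in place_of(p,q)[:1]: print(q,round(r["conf"],2),np.array(r["location"]))
m=trace(p,"spatula")
if m:
    ys,xs=np.nonzero(m[0]["pixels"]);P=np.array([fatz(p,u,v,7)for u,v in zip(xs,ys)])[:,:2]
    c=P.mean(0);w,V=np.linalg.eigh(np.cov((P-c).T));a=V[:,1];a=a*np.sign(a[1]);k=(P-c)@a
    print(m[0]["conf"],c,a,np.degrees(np.arctan2(a[1],a[0])),c+a*k.min(),c+a*k.max())
E
```

```text
time: 2.2
tool_pos: [460.3, 93.4, 248.7]
tcp_rot: [180.0, 0.0, 153.1]
ft_force: [0.5, 0.5, -0.0]
finger_gap: 46.8
grip_force: 0.0
time: 3.12
tool_pos: [459.3, 95.3, 130.9]
tcp_rot: [-179.9, 0.0, 93.4]
ft_force: [0.5, -0.7, -0.1]
finger_gap: 46.8
grip_force: 0.0
3.1167 [459.3  95.3 130.9] [-179.9    0.    93.4] 46.811827404173485
[455.1 166.  256.7]
spatula 0.64 [455.4 102.7  -0. ]
eye 0.61 [544.6  97.9  69. ]
knob 0.76 [543.1  93.6  68.7]
0.55 [456.3 124.6] [-0.1  1. ] 93.43503486524945 [461.5  37.2] [452.5 188. ]
```

View pics/w1.png

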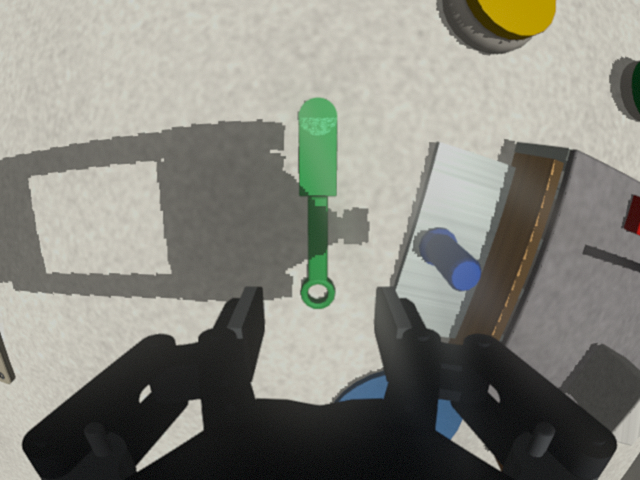

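The spatula's axis runs down u=317, between the fingers, with its eye at (317,291). It is aligned with the tool (yaw 93.4). Next I descend and grasp.

```bash
python3 -m handwheel '[[0.1,0,-0.1,2,0,0,0],[0.1,0,0,2,0,0,0],[0.1,0,0,2,0,0,0],[0.1,0,0,2,0,0,0],[0.1,0,0,1.6,0,0,0],[0.1,0,0,1.0,0,0,0],[0.1,0,0,0.5,0,0,0],[0.1,0,0,0,0,0,0]]'
python3 -m handwheel '[[-1,0,0,0,0,0,0],[-1,0,0,0,0,0,0],[-1,0,0,0,0,0,0],[-1,0,0,0,0,0,0],[-1,0,0,0,0,0,0],[-1,0,0,0,0,0,0]]' 40
```

```text
time: 4.08
tool_pos: [458.3, 95.2, 19.6]
tcp_rot: [-179.9, 0.0, 93.2]
ft_force: [-0.7, 0.5, -0.1]
finger_gap: 46.9
grip_force: 0.0
time: 4.58
tool_pos: [460.1, 95.4, 21.7]
tcp_rot: [179.9, -0.0, 93.2]
ft_force: [-0.3, -0.6, 6.4]
finger_gap: 12.5
grip_force: 39.6
```

```bash
python3 -m handwheel '[[-1,0,0,-0.5,0,0,0],[-1,0,0,-1,0,0,0],[-1,0,0,-2,0,0,0],[-1,0,0,-2,0,0,0],[-1,0,0,-2,0,0,0],[-1,0,0,-1.5,0,0,0],[-1,0,0,-1,0,0,0],[-1,0,0,0,0,0,0]]'
python3 - <<'E'
from h import *
np.set_printoptions(precision=1,suppress=True)
p=snapshot("wrist");save(p,"w2.png")
s=snapshot("side");save(s,"s2.png")
m=trace(p,"spatula")
if m:
    ys,xs=np.nonzero(m[0]["pixels"]);print(m[0]["conf"],xs.min(),xs.max(),ys.min(),ys.max())
for pp in(p,s):
  for q in("eye","spatula","peg_foot"):
    for r in place_of(pp,q)[:1]: print(q,round(r["conf"],2),np.array(r["location"]))
cv2.imwrite('pics/c2.png',np.hstack([p["image"],s["image"][100:,:][:,:]][:1]+[cv2.copyMakeBorder(s["image"][150:470,250:550],0,160,0,0,cv2.BORDER_CONSTANT)])[:,140:,::-1])
E
```

```text
time: 5.25
tool_pos: [460.7, 95.4, 123.5]
tcp_rot: [179.7, -0.0, 93.2]
ft_force: [0.9, -0.3, 1.1]
finger_gap: 12.4
grip_force: 39.1
0.86 284 352 72 405
eye 0.82 [462.3  53.4  97.2]
spatula 0.8 [458.8 104.2  97.8]
eye 0.82 [460.8  53.6 100.8]
spatula 0.58 [455.7 105.2 102.1]
peg_foot 0.81 [540.2 -82.    9.2]
```

View pics/c2.png

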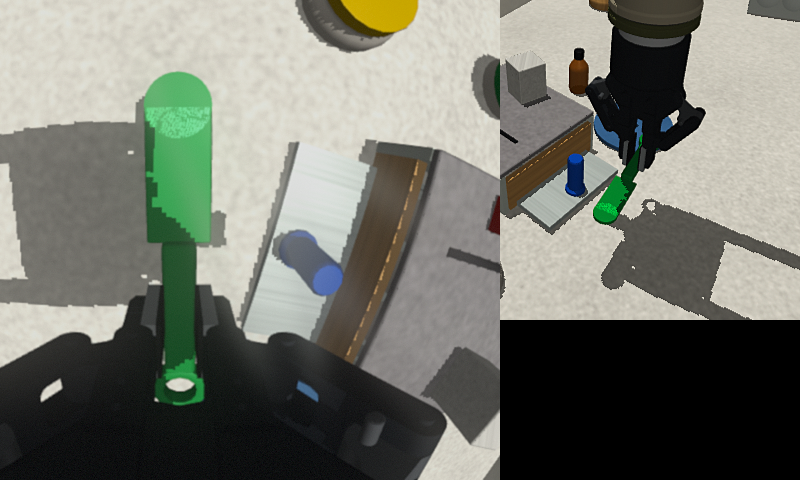

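The spatula is held level, and its eye shows at (320,388) in the full wrist frame. I'll go above the peg with the blade turned towards the robot.

```bash
python3 -m handwheel '[[-1,-3.06,0.48,0,0,0,0],[-1,-3.06,0.48,0,0,0,0],[-1,-3.06,0.48,0,0,0,0],[-1,-3.06,0.48,0,0,0,0],[-1,-3.06,0.48,0,0,0,0],[-1,-3.06,0.48,0,0,0,0],[-1,0,0,0,0,0,-0.1208],[-1,0,0,0,0,0,-0.1208],[-1,0,0,0,0,0,-0.1208],[-1,0,0,0,0,0,-0.1208],[-1,0,0,0,0,0,-0.1208],[-1,0,0,0,0,0,-0.1208]]'
python3 -m handwheel '[[-1,0,0,0,0,0,-0.1208],[-1,0,0,0,0,0,-0.1208],[-1,0,0,0,0,0,-0.1208],[-1,0,0,0,0,0,-0.1208],[-1,0,0,0,0,0,-0.1208],[-1,0,0,0,0,0,-0.1208],[-1,0,0,0,0,0,-0.1208],[-1,0,0,1.5,0,0,0],[-1,0,0,1.5,0,0,0],[-1,0,0,0,0,0,0],[-1,0,0,0,0,0,0]]'
cat > look.py <<'E'
from h import *
import sys
np.set_printoptions(precision=1,suppress=True)
st=sense();print(st["time"],st["tool_pos"],st["tcp_rot"],st["ft_force"])
n=sys.argv[1]; ims=[]
for c in("wrist","side","scene"):
    p=snapshot(c);ims.append(p["image"])
    for q in("eye","peg_foot"):
        for r in place_of(p,q)[:1]: print(c,q,round(r["conf"],2),np.array(r["location"]))
def box(im,u,v,w,h): 
    return cv2.resize(im[v:v+h,u:u+w],(400,300),interpolation=cv2.INTER_NEAREST)
a=box(ims[0],240,340,160,120);b=box(ims[1],300,180,160,120);c=box(ims[2],155,195,160,120)
cv2.imwrite(f'pics/{n}.png',np.vstack([np.hstack([a,b]),np.hstack([c,c*0])])[:,:,::-1])
E
python3 look.py l1
```

```text
time: 6.7
tool_pos: [497.5, -86.5, 119.8]
tcp_rot: [-180.0, -0.0, 135.0]
ft_force: [-0.5, 0.1, -1.0]
finger_gap: 12.2
grip_force: 39.1
time: 7.62
tool_pos: [496.7, -86.2, 89.2]
tcp_rot: [179.9, -0.2, -176.9]
ft_force: [0.3, -0.1, -0.1]
finger_gap: 12.6
grip_force: 39.1
7.6167 [496.7 -86.2  89.2] [ 179.9   -0.2 -176.9] [ 0.3 -0.1 -0.1]
wrist eye 0.72 [538.8 -83.2  61.4]
side eye 0.55 [540.5 -86.5  69.7]
side peg_foot 0.6 [542.9 -81.3  11.4]
scene eye 0.7 [543.8 -83.5  69.6]
scene peg_foot 0.87 [541.7 -84.6  10.1]
```

View pics/l1.png

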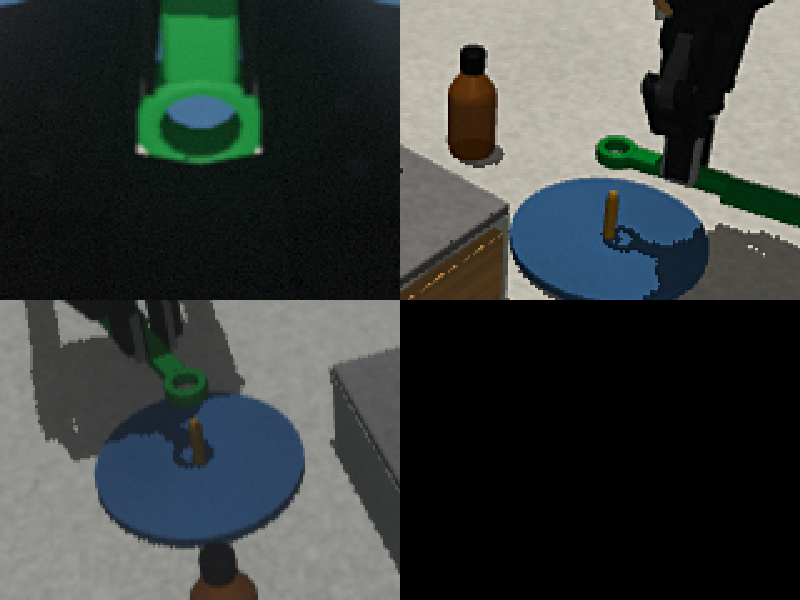

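Wrist crop (top left): the blue rest shows through the eye. In the side frame the peg tip is at about (385,257) and the eye at about (387,240). In the scene frame the tip is at about (233,244) and the eye at about (229,228). I'll triangulate from these.

```bash
cat > tri.py <<'E'
from h import *
np.set_printoptions(precision=1,suppress=True)
P={n:snapshot(n) for n in("side","scene")}
box={"side":(360,200,480,300),"scene":(185,215,290,300)}
def tri(a,b):
    A=[];B=[]
    for p,(u,v) in((P["side"],a),(P["scene"],b)):
        c,d=ray(p,u,v);d/=np.linalg.norm(d);M=np.eye(3)-np.outer(d,d);A.append(M);B.append(M@c)
    X=np.linalg.lstsq(np.vstack(A),np.hstack(B),rcond=None)[0]
    return X
import sys
tip={};ft={};hole={}
for n,p in P.items():
    u0,v0,u1,v1=box[n];hsv=cv2.cvtColor(p["image"],cv2.COLOR_RGB2HSV)[v0:v1,u0:u1]
    br=((hsv[...,0]>8)&(hsv[...,0]<28)&(hsv[...,1]>150)&(hsv[...,2]>70)).astype(np.uint8)
    k,l,s,c=cv2.connectedComponentsWithStats(br)
    # brass: component whose base lies nearest the foot estimate
    i=1+np.argmax([s[j,4] if 10<s[j,3]<30 and s[j,2]<9 else 0 for j in range(1,k)])
    ys,xs=np.nonzero(l==i);f=np.polyfit(ys,xs,1)
    tip[n]=(np.polyval(f,ys.min())+u0,ys.min()+v0);ft[n]=(np.polyval(f,ys.max())+u0,ys.max()+v0)
    gr=((hsv[...,0]>50)&(hsv[...,0]<75)&(hsv[...,1]>120)).astype(np.uint8)
    cs,hh=cv2.findContours(gr,cv2.RETR_CCOMP,cv2.CHAIN_APPROX_NONE)
    H=[c for c,h in zip(cs,hh[0]) if h[3]>=0]
    if H:
        c=max(H,key=cv2.contourArea);hole[n]=c.reshape(-1,2).mean(0)+(u0,v0)
    print(n,"tip",np.array(tip[n]),"foot",np.array(ft[n]),"hole",hole.get(n),len(H))
print("tip",tri(tip["side"],tip["scene"]),"foot",tri(ft["side"],ft["scene"]))
for n,p in P.items(): print(n,"tip@45",atz(p,*tip[n],45),"foot@10",atz(p,*ft[n],10))
if len(hole)==2: print("hole",tri(hole["side"],hole["scene"]))
E
python3 tri.py; python3 - <<'E'
import re
src=open('tri.py').read().split("import sys")[0];exec(src)
print("manual eye",tri((386.8,240),(229.4,227.8)),"tip",tri((385.2,256.8),(233,243.8)),"foot",tri((384,275.2),(234.6,261)))
E
```

```text
side tip [385. 256.] foot [383.3 274. ] hole [386.2 240.3] 1
scene tip [232.5 243. ] foot [231.5 244. ] hole [229.  228.9] 2
tip [540.8 -84.2  42.8] foot [529.3 -75.   21.7]
side tip@45 [539.6 -81.3  45. ] foot@10 [538.5 -79.5  10. ]
scene tip@45 [543. -85.  45.] foot@10 [508.7 -74.8  10. ]
hole [541.6 -85.8  72.5]
manual eye [540.6 -84.8  73.8] tip [540.6 -83.9  41.1] foot [539.4 -85.1   3.2]
```

```bash
python3 -m handwheel '[[-1,0,0.1,0.8,0,0,0],[-1,0,0,0.8,0,0,0],[-1,0,0,0.5,0,0,0],[-1,0,0,0,0,0,0],[-1,0,0,0,0,0,0]]'; python3 look.py l2; python3 tri.py
```

```text
time: 8.68
tool_pos: [497.0, -85.2, 68.3]
tcp_rot: [180.0, -0.1, -176.9]
ft_force: [0.7, 0.2, 0.7]
finger_gap: 12.4
grip_force: 39.1
8.6833 [497.  -85.2  68.3] [ 180.    -0.1 -176.9] [0.7 0.2 0.7]
wrist eye 0.83 [538.4 -82.7  41.9]
side eye 0.86 [540.7 -84.   49. ]
side peg_foot 0.6 [541.4 -79.9  11.1]
scene eye 0.75 [546.  -87.2  46.5]
scene peg_foot 0.79 [546.6 -86.7  11.2]
side tip [384.5 260. ] foot [383. 274.] hole [385. 252.] 1Traceback (most recent call last):
  File "tri.py", line 18, in <module>
    i=1+np.argmax([s[j,4] if 10<s[j,3]<30 and s[j,2]<9 else 0 for j in range(1,k)])
        ~~~~~~~~~^^^^^^^^^^^^^^^^^^^^^^^^^^^^^^^^^^^^^^^^^^^^^^^^^^^^^^^^^^^^^^^^^^
    return _wrapfunc(a, 'argmax', axis=axis, out=out, **kwds)
    return _wrapit(obj, method, *args, **kwds)
    result = getattr(arr, method)(*args, **kwds)
ValueError: attempt to get argmax of an empty sequence
```

View pics/l2.png

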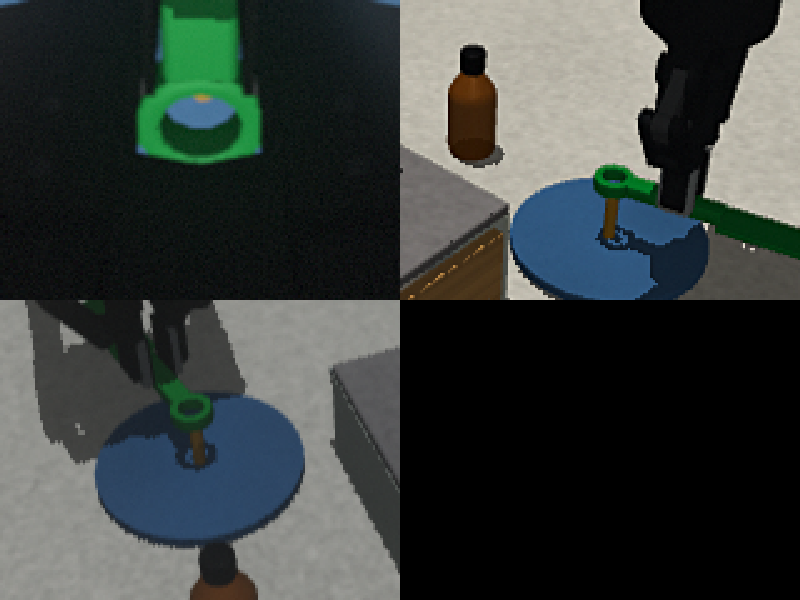

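The wrist view shows the brass tip laterally centred in the eye. In both fixed views the peg line runs into the ring. I'll lower it gently.

```bash
python3 -m handwheel '[[-1,0,0,0.4,0,0,0],[-1,0,0,0.4,0,0,0],[-1,0,0,0.4,0,0,0],[-1,0,0,0.3,0,0,0],[-1,0,0,0,0,0,0]]';python3 -m handwheel '[[-1,0,0,0.5,0,0,0],[-1,0,0,0.5,0,0,0],[-1,0,0,0.5,0,0,0],[-1,0,0,0.3,0,0,0],[-1,0,0,0.2,0,0,0],[-1,0,0,0,0,0,0]]'; python3 look.py l3
```

```text
time: 9.65
tool_pos: [496.9, -85.2, 53.1]
tcp_rot: [180.0, -0.1, -176.9]
ft_force: [-0.4, 0.0, 0.0]
finger_gap: 12.9
grip_force: 39.1
time: 10.15
tool_pos: [497.2, -85.3, 33.6]
tcp_rot: [180.0, -0.1, -176.9]
ft_force: [-0.3, 0.8, 0.6]
finger_gap: 12.8
grip_force: 39.1
10.15 [497.2 -85.3  33.6] [ 180.    -0.1 -176.9] [-0.3  0.8  0.6]
wrist eye 0.9 [539.4 -82.1  11.5]
wrist peg_foot 0.67 [545.9 -82.5  10.7]
side eye 0.62 [540.8 -82.2   9.2]
side peg_foot 0.7 [542.2 -84.4   9.6]
scene eye 0.78 [544.4 -84.7  13.9]
scene peg_foot 0.6 [543.4 -85.3  11.8]
```

View pics/l3.png

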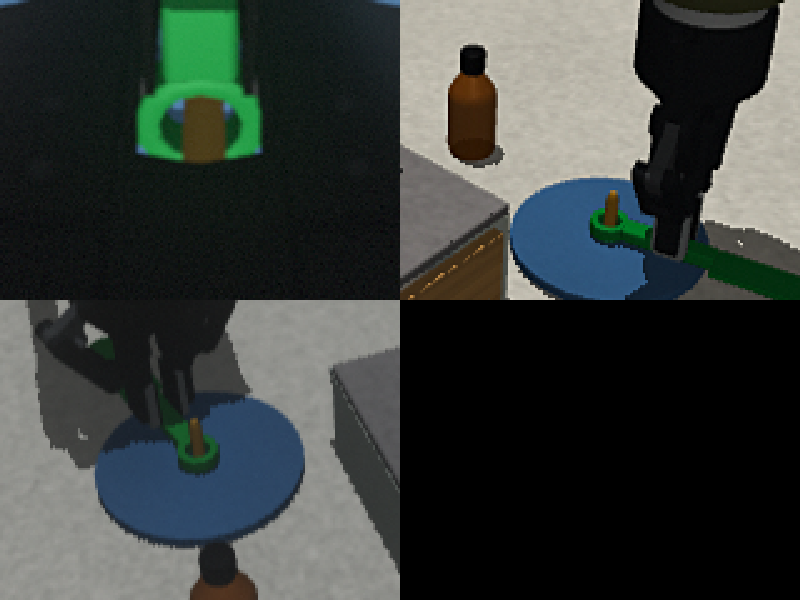

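The peg passes through the eye in all three views. I'll seat the spatula, release it and rise.

```bash
python3 -m handwheel '[[-1,0,0,0.2,0,0,0],[-1,0,0,0.15,0,0,0],[-1,0,0,0,0,0,0]]';python3 -m handwheel '[[-0.5,0,0,0,0,0,0],[-0.4,0,0,0,0,0,0],[-0.3,0,0,0,0,0,0],[-0.2,0,0,0,0,0,0],[-0.1,0,0,0,0,0,0],[-0.1,0,0,-0.5,0,0,0],[-0.1,0,0,-1.5,0,0,0],[-0.1,0,0,-3,0,0,0],[-0.1,0,0,-3.5,0,0,0],[0,0,0,-3.5,0,0,0],[0.1,0,0,-3,0,0,0],[0.1,0,0,0,0,0,0]]'
python3 - <<'E'
from h import *
np.set_printoptions(precision=1,suppress=True)
ims=[]
for c in("wrist","side","scene"):
    p=snapshot(c);ims.append(p["image"])
    for q in("eye","peg_foot","spatula","knob","pointer","mark"):
        for r in place_of(p,q)[:1]: print(c,q,round(r["conf"],2),np.array(r["location"]))
cv2.imwrite('pics/r4.png',np.hstack([cv2.resize(ims[1],(400,300)),cv2.resize(ims[2],(400,300))])[:,:,::-1])
# roof edge direction: slot direction from side picture (dark slot on the roof, z=75)
E
```

```text
time: 10.85
tool_pos: [498.0, -85.6, 31.6]
tcp_rot: [-180.0, 0.0, -176.8]
ft_force: [-4.0, -0.1, 9.8]
finger_gap: 12.6
grip_force: 40.3
time: 11.85
tool_pos: [501.6, -86.5, 189.0]
tcp_rot: [-179.8, 0.6, -176.8]
ft_force: [1.6, -0.0, 1.1]
finger_gap: 47.1
grip_force: 0.0
wrist eye 0.76 [542.9 -84.2   3.6]
wrist peg_foot 0.89 [543.9 -84.4  10.4]
wrist spatula 0.58 [490.6 -87.6   7.1]
wrist knob 0.79 [540.7  96.3  70.5]
side eye 0.82 [541.5 -82.4   7.7]
side peg_foot 0.89 [543.8 -83.9  10.7]
side spatula 0.93 [490.1 -86.2   8.5]
side knob 0.92 [544.5  97.4  71.8]
side pointer 0.95 [748.   96.6  90.1]
side mark 0.86 [662.4 143.1  85.8]
scene eye 0.93 [544.9 -85.3   9.1]
scene peg_foot 0.61 [544.3 -85.2  10.4]
scene pointer 0.72 [750.2 101.4  93.8]
scene mark 0.58 [664.1 143.6  86.2]
```

View pics/r4.png

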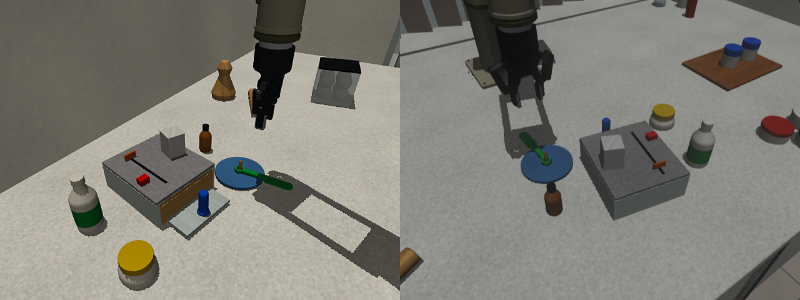

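The spatula lies flat on the rest and released, and the tray is still shut. Now the station yaw, from edges in the side picture: the slot from (215,258) to (266,291), and the lip front edge from (303,377) to (367,322).

```bash
python3 - <<'E'
from h import *
np.set_printoptions(precision=1,suppress=True)
p=snapshot("side")
g=cv2.cvtColor(p["image"],cv2.COLOR_RGB2GRAY)
m=np.zeros_like(g);m[248:296,212:272]=(g[248:296,212:272]<45)
ys,xs=np.nonzero(m);print(len(xs))
f=np.polyfit(xs,ys,1)
def ang(a,b): d=b-a;return np.degrees(np.arctan2(d[1],d[0]))
a,b=[atz(p,u,np.polyval(f,u),75) for u in(xs.min(),xs.max())];print("slot",a,b,ang(b,a))
a,b=atz(p,303,377,14),atz(p,367,322,14);print("lip",a,b,ang(b,a)-90,np.linalg.norm(a-b))
a,b=atz(p,258,356,75),atz(p,343,263,75);print("roof front",a,b,ang(b,a)-90,np.linalg.norm(a-b))
for q in("pointer","mark"):
    t=trace(p,q)
    if t: 
        ys,xs=np.nonzero(t[0]["pixels"]);print(q,t[0]["conf"],xs.min(),xs.max(),ys.min(),ys.max())
E
```

```text
443
slot [718.3 119.1  75. ] [618.5 118.9  75. ] 0.09775810410422357
lip [529.7 165.4  14. ] [507.7  36.2  14. ] -9.636979015766428 131.00594495958964
roof front [560.7 209.   75. ] [567.5   5.5  75. ] 1.9173405780326362 203.5787503906611
pointer 0.6 199 367 241 379
mark 0.54 218 239 278 297
```

```bash
python3 -m handwheel '[[1,-0.88,3,0,0,0,0],[1,-0.88,3,0,0,0,0],[1,-0.88,3,0,0,0,0],[1,-0.88,3,0,0,0,0],[1,-0.88,3,0,0,0,0],[1,-0.86,3,0,0,0,0],[1,0,0,1.5,0,0,0.1125],[1,0,0,1.5,0,0,0.1125],[1,0,0,1.5,0,0,0],[1,0,0,0,0,0,0]]'
python3 - <<'E'
from h import *
np.set_printoptions(precision=1,suppress=True)
p=snapshot("wrist");save(p,"w5.png")
for q in("knob","eye","peg_foot"):
    for r in place_of(p,q)[:1]: print(q,round(r["conf"],2),np.array(r["location"]))
E
```

```text
time: 13.88
tool_pos: [538.2, 97.3, 132.3]
tcp_rot: [-179.9, -0.3, 170.3]
ft_force: [-1.2, -0.5, -0.8]
finger_gap: 85.5
grip_force: 0.0
knob 0.73 [542.6  95.6  68.9]
eye 0.98 [540.3 -82.9   5.6]
peg_foot 0.77 [545.  -84.   11.7]
```

View pics/w5.png

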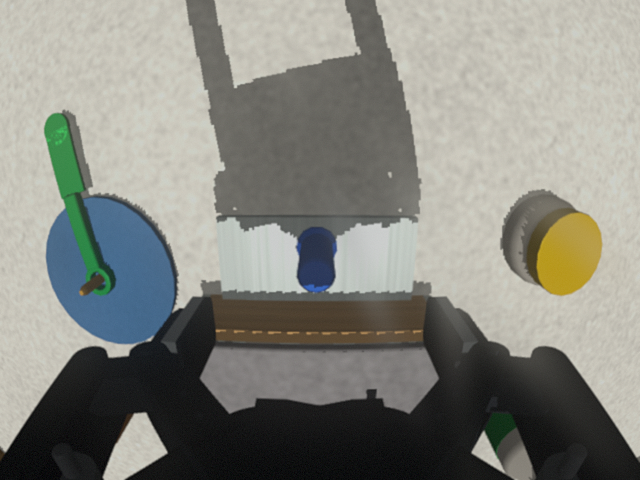

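The tray edges run level in the picture and the knob at (316,260) is centred between the fingers. I'll lower onto it and grip.

```bash
python3 -m handwheel '[[1,-0.5,0,1.5,0,0,0],[1,0,0,2,0,0,0],[1,0,0,2,0,0,0],[1,0,0,2,0,0,0],[1,0,0,1.1,0,0,0],[1,0,0,0,0,0,0]]'
python3 -m handwheel '[[-1,0,0,0,0,0,0],[-1,0,0,0,0,0,0],[-1,0,0,0,0,0,0],[-1,0,0,0,0,0,0],[-1,0,0,0,0,0,0],[-1,0,0,0,0,0,0],[-1,0,0,0,0,0,0],[-1,0,0,0,0,0,0]]' 80
```

```text
time: 14.58
tool_pos: [543.8, 96.0, 47.9]
tcp_rot: [-179.9, -0.2, 170.3]
ft_force: [-0.8, 0.3, -0.8]
finger_gap: 85.6
grip_force: 0.0
time: 15.25
tool_pos: [545.7, 94.2, 51.3]
tcp_rot: [-179.8, 0.1, 170.2]
ft_force: [-6.7, -11.0, 10.9]
finger_gap: 20.1
grip_force: 78.2
```

```bash
python3 -m handwheel '[[-1,0.5,-0.1,0,0,0,0],[-1,1,0,0,0,0,0],[-1,1,0,0,0,0,0],[-1,1,0,0,0,0,0],[-1,1,0,0,0,0,0],[-1,1,0,0,0,0,0],[-1,1,0,0,0,0,0],[-1,1,0,0,0,0,0],[-1,0.5,0,0,0,0,0],[-1,0,0,0,0,0,0],[-1,0,0,0,0,0,0]]'
cat > m.py <<'E'
from h import *
np.set_printoptions(precision=1,suppress=True)
xs_=np.array([.9857,-.1685]);s=sense();print(s["time"],s["tool_pos"],s["ft_force"])
P={n:snapshot(n) for n in("side","scene")}
for n,p in P.items():
    o={}
    for q in("pointer","mark","eye","peg_foot"):
        for r in place_of(p,q)[:1]: o[q]=np.array(r["location"]);print(n,q,round(r["conf"],2),o[q])
    if "pointer" in o and "mark" in o: d=(o["pointer"]-o["mark"])[:2];print("along",d@xs_,"lateral",d@[.1685,.9857])
a=cv2.resize(P["side"]["image"][200:320,180:340],(400,300),interpolation=0);b=cv2.resize(P["scene"]["image"][180:300,330:490],(400,300),interpolation=0)
import sys;cv2.imwrite('pics/'+sys.argv[1],np.hstack([a,b])[:,:,::-1])
E
python3 m.py t1.png
```

```text
time: 16.17
tool_pos: [468.2, 107.7, 51.4]
tcp_rot: [-179.9, 0.3, 170.3]
ft_force: [5.4, -7.8, 1.1]
finger_gap: 19.8
grip_force: 79.3
16.1667 [468.2 107.7  51.4] [ 5.4 -7.8  1.1]
side pointer 0.8 [675.5 108.5  90.3]
side mark 0.87 [664.  141.4  84.5]
side eye 0.56 [679.7  11.8  78.4]
side peg_foot 0.44 [488.7 -86.1  10.2]
along 16.8792 lateral -30.491780000000006
scene pointer 0.84 [670.7 111.   90.1]
scene mark 0.74 [491.5 -82.2   8.9]
scene eye 0.98 [541.  -82.9   8.6]
scene peg_foot 0.64 [547.  -82.   11.1]
along 144.08324000000005 lateral 220.63244
```

View pics/t1.png

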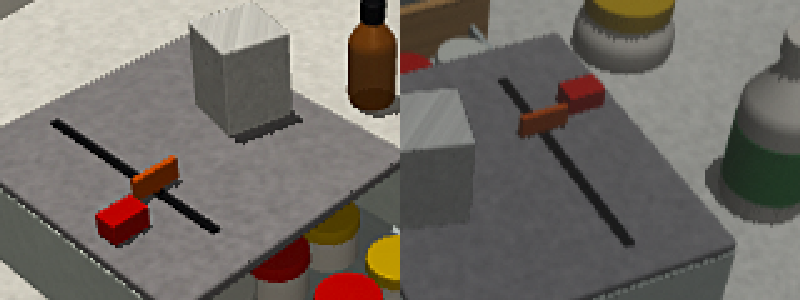

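Side crop: pointer top middle at about (155,168) and mark top centre at about (122,207). Scene crop: about (142,112) and (181,86). The pointer still sits behind the mark, so I'll work out the gap.

```bash
python3 - <<'E'
from h import *
np.set_printoptions(precision=1,suppress=True)
c={"side":((155,168),(122,207),180,200),"scene":((142,112),(181,86),330,180)}
for n,(a,b,u,v) in c.items():
    p=snapshot(n);A=atz(p,a[0]/2.5+u,a[1]/2.5+v,91);B=atz(p,b[0]/2.5+u,b[1]/2.5+v,89)
    d=(A-B)[:2];print(n,A,B,"along",d@[.9857,-.1685],"lat",d@[.1685,.9857])
    # red top face colour segmentation (brightest red)
    im=p["image"][v:v+120,u:u+160].astype(int);m=(im[...,0]>110)&(im[...,1]<60)&(im[...,2]<60)
    ys,xs=np.nonzero(m);vals=im[...,0][m];t=vals>(vals.max()+vals.min())/2
    print("red top",xs[t].mean()*2.5,ys[t].mean()*2.5,atz(p,xs[t].mean()+.3+u,ys[t].mean()+.3+v,89),vals.min(),vals.max())
E
```

```text
side [669.4 108.3  91. ] [663.8 141.7  89. ] along 11.13995214347019 lat -31.985132761220154
red top 267.9030054644809 259.8907103825137 [574.  132.8  89. ] 111 220
scene [675.3 101.   91. ] [668.  136.4  89. ] along 13.236858410955902 lat -33.65278946941038
red top 121.14661654135338 78.59022556390977 [644.2 110.9  89. ] 111 136
```

```bash
python3 -m handwheel '[[-1,0.5,0,0,0,0,0],[-1,0.5,0,0,0,0,0],[-1,0.3,0,0,0,0,0],[-1,0,0,0,0,0,0],[-1,0,0,0,0,0,0],[-1,0,0,0,0,0,0]]'; python3 m.py t2.png
```

```text
time: 17.27
tool_pos: [455.8, 109.9, 51.4]
tcp_rot: [-179.9, 0.3, 170.3]
ft_force: [6.5, -8.4, 0.7]
finger_gap: 20.0
grip_force: 79.7
17.2667 [455.8 109.9  51.4] [ 6.5 -8.4  0.7]
side pointer 0.59 [658.1 111.7  89.2]
side mark 0.79 [665.8 143.3  86. ]
side eye 0.66 [488.  -88.2  10.7]
along -2.265289999999931 lateral -32.44557
scene pointer 0.62 [662.5 114.4  91. ]
scene mark 0.56 [663.7 142.4  86.1]
scene eye 0.71 [545.3 -85.4  10.2]
scene peg_foot 0.93 [543.2 -84.6   9.7]
along 3.5351599999999554 lateral -27.801800000000007
```

View pics/t2.png

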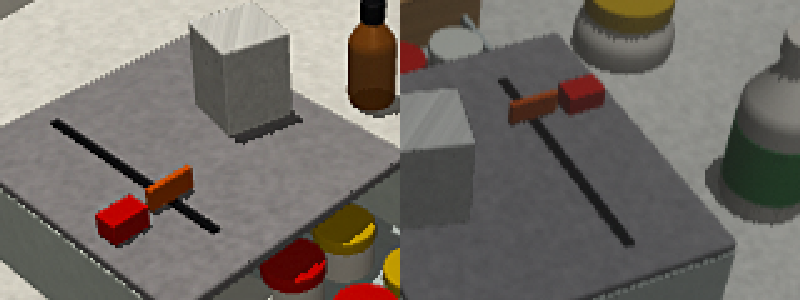

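In both crops the pointer's top edge now runs into the middle of the mark's top face, and the networks average about 0 mm along the station's x. The tray is held still, so I'm handing in.

```bash
python3 -c "
from bench import *
print(hand_in())"
```

```text
the job is handed in; nothing more can be done
None
```

I handed the job in at about 17 s of the 48 s. The spatula is hung flat and released on the peg with the tray shut. The gripper is still holding the tray with the pointer level with the red marker, by camera to within about 3 mm; the hand-in returned no verdict.

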